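# Raise the packing lift with its gate lever

## Robot

A 7-joint arm with a two-finger parallel gripper is mounted at the origin on the work surface. World frame = base frame: x ahead of the robot, y to its left, z up, the work surface at z = 0. Lengths are in m, angles in rad, forces in N, time in s.
With the tool pointing down it reaches from about 0.425 to 0.875 m from the base axis. Payload 4.7 kg.
Tool frame: the origin (TCP) lies at the very end of the fingers, on their centre line; the grasp point (between the pads) lies 19 mm behind it; z points along the fingers, y is the line along which they close (so a half turn about z gives the same grasp; the last joint's range is limited). The gripper opens to 87 mm and grips with 3 to 60 N. Pads are 19 mm wide; open, the fingers measure 117 mm over their backs; the gripper's body (75 mm by 190 mm) begins 51 mm behind the grasp point.
Start: joints at [-1.238, 0.321, -0.07, 1.45, 0.023, 1.371, -0.057], TCP at [0.204, 0.617, 0.223] pointing down, gripper open.
Joint ranges: [-2.86, 2.86], [-0.3, 2.09], [-1.38, 1.24], [0.06, 2.45], [-1.56, 4.7], [0.09, 2.05], [-2.69, 2.69]. Speed limits (rad/s): [2.57, 2.57, 3.14, 3.14, 3.14, 3.14, 3.14].

## Interface

Orientations are given as a rotation vector (axis times angle).
In Python, from bench import get_state, get_image, get_calibration, close_job gives the robot as it stands.
- The arm moves only by the shell command python3 -m crank 'ROWS' [FORCE]. ROWS is JSON, a list of rows, each a list of 5 numbers: the opening, from 0 (shut) to 1 (fully open), then the shift along the world's x, y, z in units of 0.2 m (1.0 is 0.2 m), then the turn about the world's z in units of 2 pi rad (1.0 is 2 pi rad). A call has 1 to 5 rows; each row is the pose to reach, as a shift and turn from the pose commanded when the call began, turning the shorter way round; what a row does not reach only later rows make up. A row lasts 1/8 s, in which the tool goes at most 62.5 mm and 10.7 degrees, less where a joint would pass 70% of its speed; a pose out of reach is approached as far as the arm can. A call with a number of a shift or a turn outside -1 to 1 is refused whole. A call with a gripper value outside its range is refused whole. The fingers move at their own pace and stop on an object; FORCE is the grip in N (left out, the last holds). Time passes only in rows, so rows that repeat a pose let the fingers close. It gives the time, the measured TCP pose, the force, the opening and the grip force at its end, in the units of the state.
- get_state(): the state, without advancing time (a new reading comes with each control period).
- get_image(name): name is "side" or "top" or "wrist"; returns the picture (384x512x3 uint8, red, green, blue); there is no depth.
- get_calibration(name): a dict with "fovy" (degrees; the focal length in pixels is half the picture's height over the tangent of half this angle, whatever the lens; pixels are square), "cx", "cy" (the principal point, pixels), "R" (3x3) and "t" (3): a world point X has camera coordinates R X + t. Camera axes: x right, y down, z forward; pixel columns grow to the right and rows downward; lengths in m; the calibration is good to about 2 mm. A picture is of the moment at which its call begins: read the wrist's pose just before it. get_calibration takes no time and is no camera call; for the wrist camera it gives the pose at the moment of the call.
- close_job(): hands the job in; it is judged then, once.
The state is a dict: "time": time; "joint_positions": joint angles; "qd": joint speeds; "joint_torque": joint torques, N m; "position": TCP position; "tool_rot": TCP orientation; "ft_force": force on the tool from outside, world axes, zero at the start; "torque": the same for the moment, N m; "grip_width": opening from 0.0 (shut) to 1.0 (fully open); "grip_force": force on a finger pad.
Only numpy, scipy, OpenCV 4.12 (cv2) and the standard library are available. Lean on these libraries where they do the work, as an engineer would, in place of code of your own. Each camera call takes 0.05 s, during which the arm holds its last target. There are 200 camera calls.

## Task

Raise the packing lift: take the red-ball lever from its parked end of the zigzag gate (yellow patch) through the gate, corner by corner, to the far end notch (green patch), stopping for about half a second in each corner and at the end, then let go of it and leave it there. Leave the black-ball lever, which runs the conveyor, alone.

Things in the scene. Friction and masses are not known exactly. Their poses are not given: they have to be found in the camera images.
- lift_gate: Blue control box of the red-ball lever, 160 x 120 mm (x, y), 60 high, fixed; yaw varies. Origin: centre of its underside, z up. The metal top has a zigzag slot, 26 mm wide, which alone lets the lever's 12 mm stem pass. Notch centres as x, y in this frame, mm: parked A (-40, -24), yellow patch; B (-40, 24); C (0, 24); D (0, -24); end E (40, -24), green patch. Straight legs A-B-C-D-E, metal teeth between.
- lift_ball (a point): Centre of the red ball (36 mm diameter) on the packing lift's lever, 115 mm above the bench, 55 above the box's top. Ball and stem stay upright and slide as one, level, along the slot, with 7 mm of play either side of its centre line; about 2 N moves them, no spring, they stay where left. Starts at notch A or up to 14 mm from it towards B.
- lift_end (a point): Centre of end notch E of the red-ball lever's slot, at the level of the box's top plate (60 mm above the bench), next to the green patch. The ball must end above it.
- belt_ball (a point): Centre of the black ball (36 mm diameter) of the conveyor's lever, which stands in its own box of the same make, size and slot, 115 mm above the bench. Must be left alone. The two boxes change places from run to run.

How it is judged:
By the outcome, as a careful person would: the job done as asked, in the order asked, and still so for the second after the job is handed in, with the robot touching nothing.
It also fails if it takes over 42 s, if anything falls off the work surface, if the arm or the gripper's body presses on something with over 40 N, if the wrist force passes 120 N, or if a joint passes its speed limit or range.

## Working session

There is one attempt and no reset: what is moved stays moved. The work goes in short steps, Python scripts to look and compute and a shell command to move; the robot and the scene stay as the last step left them, time stands still between calls to the robot, and variables do not carry over. Pictures are saved under pics/ and viewed, at most 10 in all, crops included, and the job is handed in when it is done.

```bash
mkdir -p pics
python3 - <<'E'
from bench import *
import cv2
for n in("top","side"):
    cv2.imwrite(f"pics/{n}0.png",get_image(n)[:,:,::-1]); c=get_calibration(n); print(n,c)
s=get_state();print(s["time"],s["position"],s["tool_rot"],s["grip_width"])
E
```

```text
top {'fovy': 42.152847065253695, 'cx': 260.977669021768, 'cy': 187.1511204515635, 'R': array([[-0.00444738, -0.99998765, -0.00221771],
       [-0.98687806,  0.00474702, -0.16139751],
       [ 0.16140604,  0.00147081, -0.98688699]]), 't': array([-0.02037373,  0.57404158,  1.10862156])}
side {'fovy': 57.62227971492421, 'cx': 254.60280970461488, 'cy': 194.1835846408212, 'R': array([[ 0.99985483, -0.01249993,  0.01157915],
       [-0.00213441, -0.76610153, -0.64271603],
       [ 0.01690471,  0.64259801, -0.76601699]]), 't': array([-0.55329793,  0.0457286 ,  0.75243348])}
0.1 [0.20365173 0.6167324  0.22155687] [-4.98634650e-01 -3.10157182e+00  2.74809055e-03] 1.0001515819177282
```

View pics/top0.png

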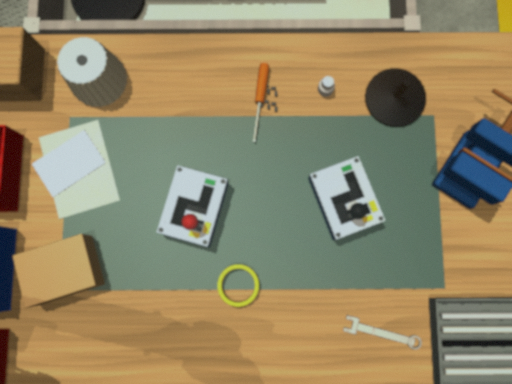

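View pics/side0.png

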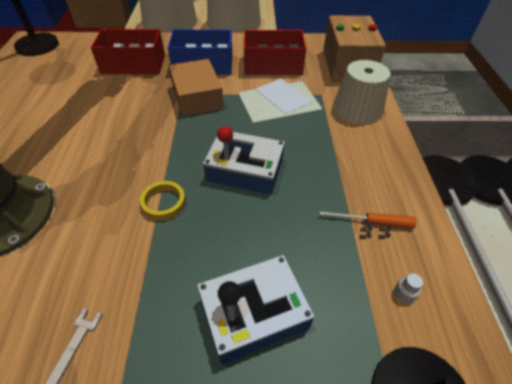

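Top view: the red-ball box is at about (193,206), ball at (190,221). The black-ball box is at about (347,198). Next I measure both in metres.

```bash
cat > h.py <<'E'
import numpy as np,cv2
from bench import *
def ray(c,uv,z):
    f=192/np.tan(np.radians(c["fovy"]/2)); uv=np.atleast_2d(uv).astype(float)
    d=np.c_[(uv[:,0]-c["cx"])/f,(uv[:,1]-c["cy"])/f,np.ones(len(uv))]@c["R"]
    o=-c["R"].T@c["t"]; return o+d*((z-o[2])/d[:,2])[:,None]
def red(im):
    h=cv2.cvtColor(im,cv2.COLOR_RGB2HSV); return ((((h[...,0]<6)|(h[...,0]>174))&(h[...,1]>150)&(h[...,2]>80))*255).astype(np.uint8)
E
python3 - <<'E'
from h import *
for n,rois in(("top",[(150,155,240,255),(300,145,395,250)]),("side",[(195,115,295,200),(190,245,320,365)])):
    im=cv2.imread(f"pics/{n}0.png")[:,:,::-1].copy(); c=get_calibration(n); h=cv2.cvtColor(im,cv2.COLOR_RGB2HSV)
    for x0,y0,x1,y1 in rois:
        m=((h[...,2]>140)&(h[...,1]<50)).astype(np.uint8); k=np.zeros_like(m);k[y0:y1,x0:x1]=1;m*=k
        p=ray(c,np.argwhere(m)[:,::-1],.06)[:,:2]
        r=cv2.minAreaRect(p.astype(np.float32)*1000); print(n,"plate",np.round(r[0]),np.round(r[1]),round(r[2],1))
        for nm,lo,hi in(("green",45,85),("yellow",20,33)):
            g=(h[...,0]>lo)&(h[...,0]<hi)&(h[...,1]>110)&(h[...,2]>90)&(k>0)
            q=np.argwhere(g)[:,::-1]
            if len(q): print(nm,len(q),q.mean(0),ray(c,q.mean(0),.06)*1000)
    m=red(im); x0,y0,x1,y1=rois[0]; k=np.zeros_like(m);k[y0:y1,x0:x1]=1
    q=np.argwhere(m*k)[:,::-1]; print("ball",len(q),q.mean(0),ray(c,q.mean(0),.115)*1000)
a=cv2.imread("pics/top0.png")[155:260,145:400]; cv2.imwrite("pics/crop.png",cv2.resize(a,None,fx=3.1,fy=3.1,interpolation=cv2.INTER_CUBIC))
E
```

```text
top plate [534. 130.] [229. 206.] 0.2
green 22 [209.5 181.5] [[585.46894537  95.10422565  60.        ]]
yellow 67 [200.19402985 231.01492537] [[471.97688723 114.74802737  60.        ]]
top plate [ 550. -220.] [164. 123.] 20.4
green 23 [346.26086957 167.73913043] [[ 616.15187737 -219.86312944   60.        ]]
yellow 77 [369.85714286 211.53246753] [[ 514.42330561 -270.20589093   60.        ]]
ball 144 [188.8125     221.22916667] [[489.04516455 132.80952119 115.        ]]
side plate [545. 184.] [221. 159.] 74.5
green 18 [268.72222222 163.94444444] [[585.34554175  95.67449991  60.        ]]
yellow 70 [219.71428571 158.74285714] [[475.45496881 112.2774039   60.        ]]
side plate [ 549. -219.] [160. 121.] 20.5
green 66 [294.74242424 299.71212121] [[ 616.15566765 -219.56857117   60.        ]]
yellow 211 [233.45971564 332.62559242] [[ 516.54354357 -271.8810041    60.        ]]
ball 137 [224.52554745 132.13868613] [[488.14744387 138.54805207 115.        ]]
```

View pics/crop.png

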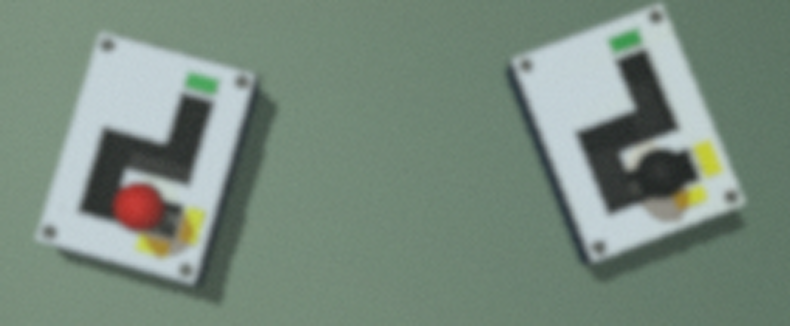

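The crop shows the zigzag: A at lower right (yellow), B lower left, then C, D and E at the top (green). Box x is therefore roughly world +x. I'll refit the red box's plate using only its largest component, since the bin and paper contaminated the first fit.

Run:
```python
from h import *
N=dict(A=(-40,-24),B=(-40,24),C=(0,24),D=(0,-24),E=(40,-24))
for n,(x0,y0,x1,y1) in(("top",(150,155,240,255)),("side",(195,115,295,200))):
    im=cv2.imread(f"pics/{n}0.png")[:,:,::-1].copy(); c=get_calibration(n); h=cv2.cvtColor(im,cv2.COLOR_RGB2HSV)
    m=((h[...,2]>140)&(h[...,1]<50)).astype(np.uint8); k=np.zeros_like(m);k[y0:y1,x0:x1]=1;m*=k
    _,l,st,_=cv2.connectedComponentsWithStats(m); m=l==1+st[1:,4].argmax()
    p=ray(c,np.argwhere(m)[:,::-1],.06)[:,:2]
    (ctr,sz,a)=cv2.minAreaRect(p.astype(np.float32)*1000); print(n,ctr,sz,a)
    if sz[0]<sz[1]: a-=90
    t=np.radians(a); R=np.array([[np.cos(t),-np.sin(t)],[np.sin(t),np.cos(t)]])
    for q in N: print(q,np.round(ctr+R@N[q],1))
    print("boxframe ball", [np.round(R.T@(np.array(b)-ctr),1) for b in((489,132.8),(488.1,138.5))],"green",R.T@(np.array((585.4,95.4))-ctr))
```

```text
top (534.3345336914062, 142.4969482421875) (183.57960510253906, 227.46185302734375) 89.74156188964844
A [494.2 118.7]
B [494.4 166.7]
C [534.4 166.5]
D [534.2 118.5]
E [574.2 118.3]
boxframe ball [array([-45.3,  -9.9]), array([-46.2,  -4.2])] green [ 51.27738142 -46.86613423]
side (531.21923828125, 135.6405487060547) (120.1550521850586, 159.29214477539062) 74.10874938964844
A [486.2 123.5]
B [499.3 169.7]
C [537.8 158.7]
D [524.6 112.6]
E [563.1 101.6]
boxframe ball [array([-39.8, -14.3]), array([-42.3,  -9.1])] green [ 63.12850207 -23.86731922]
```

The side fit is clean: 159x120 mm, yaw about -15.9°, and the green patch falls at box (63,-24), as it should. The ball is near box (-40,-12). I'll move above it and check with the wrist camera.

```bash
python3 -m crank '[[1,0.1,-0.2,0,0],[1,0.25,-0.45,0,0],[1,0.4,-0.7,0,0],[1,0.55,-0.95,0,0],[1,0.6,-1,0,0]]' 20 && python3 -m crank '[[1,0.15,-0.25,0,0],[1,0.3,-0.5,0,0],[1,0.45,-0.75,0,0],[1,0.7,-1,0,0],[1,0.7,-1,0,0]]'
```

```text
time: 0.72
position: [0.3266, 0.4132, 0.2225]
tool_rot: [0.509, 3.099, -0.002]
ft_force: [-0.0, 0.2, 0.7]
grip_width: 1.0
grip_force: 0.0
time: 1.35
position: [0.4665, 0.2134, 0.2226]
tool_rot: [0.51, 3.099, -0.002]
ft_force: [0.0, 0.1, 0.9]
grip_width: 1.001
grip_force: 0.0
```

```bash
python3 -m crank '[[1,0.05,-0.2,0,0],[1,0.11,-0.39,0,0],[1,0.11,-0.39,0,0],[1,0.11,-0.39,0,0]]'
python3 - <<'E'
from h import *
s=get_state(); c=get_calibration("wrist"); im=get_image("wrist"); cv2.imwrite("pics/w1.png",im[:,:,::-1])
print(s["position"],s["tool_rot"])
m=red(im); _,l,st,_=cv2.connectedComponentsWithStats(m); m=l==1+st[1:,4].argmax(); q=np.argwhere(m)[:,::-1]
(x,y),r=cv2.minEnclosingCircle(q.astype(np.float32)); print(len(q),q.mean(0),(x,y),r, ray(c,q.mean(0),.115),ray(c,(x,y),.115))
h=cv2.cvtColor(im,cv2.COLOR_RGB2HSV)
for lo,hi in((45,85),(20,33)):
    g=np.argwhere((h[...,0]>lo)&(h[...,0]<hi)&(h[...,1]>110)&(h[...,2]>90))[:,::-1]
    if len(g): print(len(g),np.median(g,0),ray(c,np.median(g,0),.06))
E
```

```text
time: 1.85
position: [0.4852, 0.1411, 0.2223]
tool_rot: [-0.495, -3.102, -0.001]
ft_force: [0.6, 0.7, -0.6]
grip_width: 1.001
grip_force: 0.0
[0.48518774 0.14113121 0.2223407 ] [-4.95337180e-01 -3.10154238e+00 -1.05430279e-03]
1210 [245.30330579 191.72561983] (245.57142639160156, 191.57142639160156) 20.012853622436523 [[0.48952376 0.13074732 0.115     ]] [[0.48946258 0.13102003 0.115     ]]
3875 [132.  92.] [[0.37217183 0.05052185 0.06      ]]
```

View pics/w1.png

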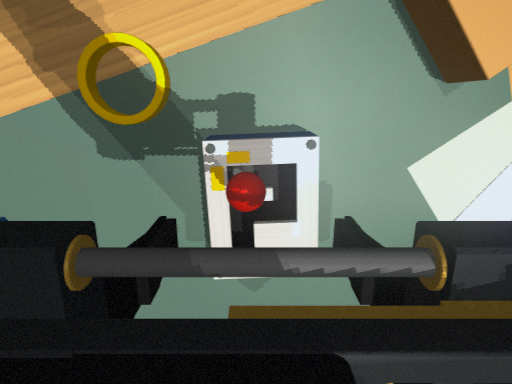

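The wrist view shows the ball at (245,192), which is (0.4895, 0.131), or box (-39,-16). That fits the slot, and the fingers are lined up with the box. I'll descend and grip.

```bash
python3 -m crank '[[1,0.02,-0.05,-0.2,0],[1,0.02,-0.05,-0.45,0],[1,0.02,-0.05,-0.63,0],[1,0.02,-0.05,-0.63,0],[1,0.02,-0.05,-0.63,0]]' 20 && python3 -m crank '[[0.3,0,0,0,0],[0.3,0,0,0,0],[0.3,0,0,0,0],[0.3,0,0,0,0],[0.3,0,0,0,0]]' 20
```

```text
time: 2.52
position: [0.4905, 0.1306, 0.0979]
tool_rot: [0.496, 3.101, 0.002]
ft_force: [0.5, -0.4, 0.8]
grip_width: 1.002
grip_force: 0.0
time: 3.15
position: [0.4897, 0.1292, 0.0966]
tool_rot: [0.499, 3.102, 0.0]
ft_force: [0.6, 0.1, -0.7]
grip_width: 0.52
grip_force: 0.0
```

```bash
python3 -m crank '[[0.2,0,0,0,0],[0.2,0,0,0,0],[0.2,0,0,0,0],[0.2,0,0,0,0],[0.2,0,0,0,0]]' 20
```

```text
time: 3.78
position: [0.4898, 0.1295, 0.0966]
tool_rot: [0.498, 3.102, 0.001]
ft_force: [0.4, 0.7, -0.4]
grip_width: 0.402
grip_force: 20.0
```

Gripped, with an opening of about 35 mm. Now to B.

```bash
python3 -m crank '[[0.2,0.012,0.05,0,0],[0.2,0.024,0.1,0,0],[0.2,0.036,0.15,0,0],[0.2,0.047,0.2,0,0],[0.2,0.047,0.2,0,0]]' && python3 -m crank '[[0.2,0,0,0,0],[0.2,0,0,0,0],[0.2,0,0,0,0],[0.2,0,0,0,0],[0.2,0,0,0,0]]'
python3 - <<'E'
from h import *
c=get_calibration("top"); im=get_image("top"); cw=get_calibration("wrist"); w=get_image("wrist")
cv2.imwrite("pics/t2.png",np.hstack([cv2.resize(im[155:255,145:245],(380,380)),cv2.resize(w,(400,300))[:, :].repeat(1,0) if 0 else cv2.copyMakeBorder(cv2.resize(w,(400,300)),0,80,0,0,0)])[:,:,::-1])
E
```

```text
time: 4.4
position: [0.4996, 0.171, 0.0967]
tool_rot: [0.496, 3.101, 0.002]
ft_force: [0.7, 1.0, 0.4]
grip_width: 0.396
grip_force: 20.0
time: 5.03
position: [0.4992, 0.1693, 0.0967]
tool_rot: [0.499, 3.102, 0.001]
ft_force: [1.0, 0.5, 0.5]
grip_width: 0.4
grip_force: 20.0
```

View pics/t2.png

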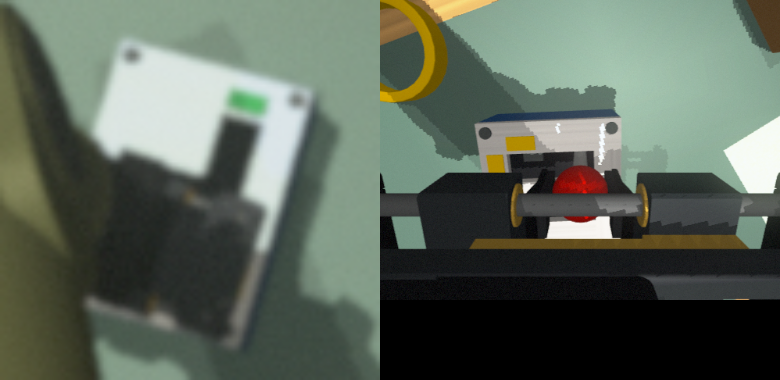

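The wrist view shows the ball still held at the B corner of the slot (580,195 in the montage), and forces are low. Next is C.

```bash
python3 -m crank '[[0.2,0.05,-0.014,0,0],[0.2,0.1,-0.028,0,0],[0.2,0.15,-0.042,0,0],[0.2,0.193,-0.054,0,0],[0.2,0.193,-0.054,0,0]]' && python3 -m crank '[[0.2,0,0,0,0],[0.2,0,0,0,0],[0.2,0,0,0,0],[0.2,0,0,0,0],[0.2,0,0,0,0]]'
```

```text
time: 5.75
position: [0.5389, 0.1579, 0.0966]
tool_rot: [0.5, 3.1, -0.0]
ft_force: [0.8, 1.0, 2.5]
grip_width: 0.405
grip_force: 20.0
time: 6.38
position: [0.5378, 0.1583, 0.0966]
tool_rot: [0.499, 3.102, -0.0]
ft_force: [1.8, 0.7, 0.3]
grip_width: 0.401
grip_force: 20.0
```

To D: (-13.2, -46) mm.

```bash
python3 -m crank '[[0.2,-0.017,-0.06,0,0],[0.2,-0.034,-0.12,0,0],[0.2,-0.051,-0.18,0,0],[0.2,-0.066,-0.23,0,0],[0.2,-0.066,-0.23,0,0]]' && python3 -m crank '[[0.2,0,0,0,0],[0.2,0,0,0,0],[0.2,0,0,0,0],[0.2,0,0,0,0],[0.2,0,0,0,0]]'
python3 - <<'E'
from h import *
im=get_image("wrist"); c=get_calibration("wrist"); cv2.imwrite("pics/w3.png",im[:,:,::-1])
E
```

```text
time: 7.0
position: [0.5241, 0.1104, 0.0966]
tool_rot: [-0.501, -3.101, 0.002]
ft_force: [0.5, -1.7, 2.3]
grip_width: 0.401
grip_force: 20.0
time: 7.62
position: [0.5246, 0.1125, 0.0966]
tool_rot: [0.498, 3.102, -0.0]
ft_force: [1.0, -2.6, 3.3]
grip_width: 0.397
grip_force: 20.0
```

View pics/w3.png

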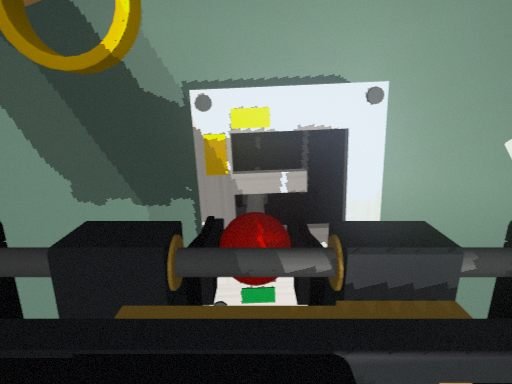

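The ball (255,248) is at D, with the tooth behind it and the green patch ahead at (258,295). Next is E: (+38.5, -11) mm.

```bash
python3 -m crank '[[0.2,0.05,-0.014,0,0],[0.2,0.1,-0.028,0,0],[0.2,0.15,-0.042,0,0],[0.2,0.193,-0.055,0,0],[0.2,0.193,-0.055,0,0]]' && python3 -m crank '[[0.2,0,0,0,0],[0.2,0,0,0,0],[0.2,0,0,0,0],[0.2,0,0,0,0],[0.2,0,0,0,0]]'
python3 - <<'E'
from h import *
im=get_image("wrist"); c=get_calibration("wrist"); cv2.imwrite("pics/w4.png",im[:,:,::-1])
E
```

```text
time: 8.3
position: [0.5643, 0.1013, 0.0965]
tool_rot: [0.5, 3.1, 0.0]
ft_force: [-0.1, 0.3, 3.3]
grip_width: 0.399
grip_force: 20.0
time: 8.93
position: [0.5632, 0.1016, 0.0966]
tool_rot: [0.498, 3.102, 0.0]
ft_force: [2.0, 0.9, 1.6]
grip_width: 0.396
grip_force: 20.0
```

View pics/w4.png

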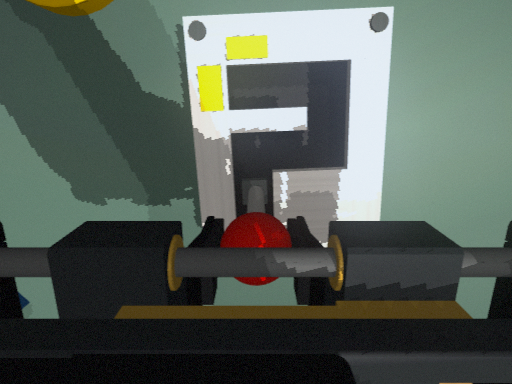

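The ball is at E, at the end of the last leg (256,248), and the slot behind it is empty. Release and rise.

```bash
python3 -m crank '[[0.65,0,0,0,0],[0.65,0,0,0,0],[0.65,0,0,0,0],[0.8,0,0,0,0],[0.8,0,0,0,0]]' && python3 -m crank '[[0.8,0,0,0.1,0],[0.8,0,0,0.3,0],[0.8,0,0,0.6,0],[0.8,0,0,0.75,0],[0.8,0,0,0.75,0]]' && python3 -m crank '[[0.8,0,0.2,0,0],[0.8,0,0.45,0,0],[0.8,0,0.7,0,0],[0.8,0,0.95,0,0],[0.8,0,1,0,0]]' && python3 -m crank '[[0.8,-0.1,0.15,0,0],[0.8,-0.3,0.3,0,0],[0.8,-0.5,0.5,0,0],[0.8,-0.5,0.5,0,0],[0.8,-0.5,0.5,0,0]]'
python3 - <<'E'
from h import *
N=dict(top=(160,155,240,250),side=(195,110,310,200))
for n in N:
    im=get_image(n); c=get_calibration(n); m=red(im); x0,y0,x1,y1=N[n]; k=np.zeros_like(m);k[y0:y1,x0:x1]=1
    q=np.argwhere(m*k)[:,::-1]; print(n,len(q),q.mean(0),ray(c,q.mean(0),.115)*1000)
    if n=="top": cv2.imwrite("pics/t5.png",im[:,:,::-1])
E
```

```text
time: 9.6
position: [0.5631, 0.1014, 0.0965]
tool_rot: [-0.499, -3.102, 0.0]
ft_force: [-0.2, -0.5, -0.7]
grip_width: 0.765
grip_force: 0.0
time: 10.22
position: [0.5648, 0.1017, 0.2497]
tool_rot: [0.498, 3.097, 0.004]
ft_force: [0.4, 0.2, -0.8]
grip_width: 0.798
grip_force: 0.0
time: 10.85
position: [0.5607, 0.3063, 0.244]
tool_rot: [-0.488, -3.1, 0.001]
ft_force: [-0.6, 0.4, 0.1]
grip_width: 0.803
grip_force: 0.0
time: 11.48
position: [0.4635, 0.4002, 0.2457]
tool_rot: [0.5, 3.102, -0.003]
ft_force: [0.5, 0.1, 0.2]
grip_width: 0.805
grip_force: 0.0
top 133 [203.47368421 187.28571429] [[563.06120819 102.23943687 115.        ]]
side 142 [259.21830986 141.42253521] [[563.23193359 108.31747265 115.        ]]
```

View pics/t5.png

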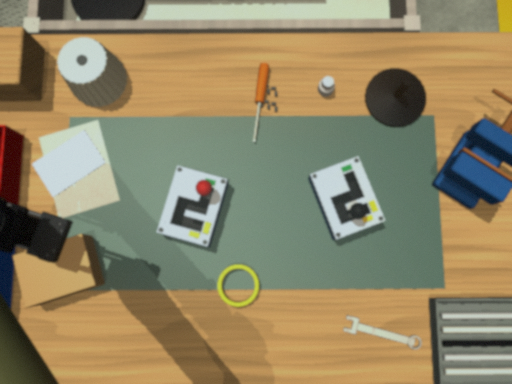

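The ball is at (563,102) mm from the top view, on notch E. The black lever hasn't moved and the gripper is clear.

```bash
python3 -c "from bench import *;print(close_job())"
```

```text
the job is handed in; nothing more can be done
None
```

The red-ball lever went A-B-C-D-E with a stop of about half a second at each corner and at the end, was released at the green end notch, and the job was handed in at about 11.6 s with the black-ball lever untouched.

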